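# Pull the dust extractor's filter for inspection

## Robot

A 7-joint arm with a two-finger parallel gripper is mounted at the origin on the work surface. World frame = base frame: x ahead of the robot, y to its left, z up, the work surface at z = 0. Lengths are in m, angles in rad, forces in N, time in s.
With the tool pointing down it reaches from about 0.425 to 0.95 m from the base axis. Payload 4.7 kg.
Tool frame: the origin (TCP) lies between the finger pads, 19 mm behind the fingertips; this is the grasp point; z points along the fingers, y is the line along which they close (so a half turn about z gives the same grasp; the last joint's range is limited). The gripper opens to 87 mm and grips with 3 to 60 N. Pads are 19 mm wide; open, the fingers measure 117 mm over their backs; the gripper's body (75 mm by 190 mm) begins 51 mm behind the grasp point.
Start: joints at [1.203, 0.469, -0.049, 1.532, 0.024, 1.141, -0.082], TCP at [0.224, -0.637, 0.241] pointing down, gripper open.
Joint ranges: [-2.59, 2.59], [-0.33, 1.99], [-1.39, 1.29], [0.1, 2.45], [-1.04, 4.18], [0.21, 1.99], [-2.66, 2.66]. Speed limits (rad/s): [2.57, 2.57, 3.14, 3.14, 3.14, 3.14, 3.14].

## Interface

Orientations are given as [roll, pitch, yaw] about the fixed x, y, z axes, in that order (R = Rz(yaw) Ry(pitch) Rx(roll)).
In Python, from workcell import telemetry, optics, env gives the robot as it stands. The module is installed in compiled form; this text tells all that it offers.
- The arm moves only by the tool send_rows, never from a script. Its arguments are lists of equal length, an entry for each row: "offset": the shift along the tool's x, y, z scaled (see below), a list of three; "twist": the turn, a rotation vector about the tool's x, y, z scaled (see below), a list of three. In form: {"offset": [[dx, dy, dz], ...], "twist": [[rx, ry, rz], ...]}. A call has 1 to 20 rows; each row is the pose to reach, as a shift and turn from the pose commanded when the call began, along the tool's axes at that moment; what a row does not reach only later rows make up. The controller multiplies each number of a shift by 500 mm and each number of a turn by 2 rad. A row lasts 1/8 s, in which the tool goes at most 62.5 mm and 10.7 degrees, less where a joint would pass 70% of its speed; a pose out of reach is approached as far as the arm can. A call with a number of a shift or a turn outside -1 to 1 is refused whole. A call with a gripper value outside its range is refused whole. "claw" is the opening, from 0 (shut) to 1 (fully open), set as the call begins (left out, the last holds). The fingers move at their own pace and stop on an object; "force" is the grip in N (left out, the last holds). Time passes only in rows, so rows that repeat a pose let the fingers close. It gives the time, the measured TCP pose, the force, the opening and the grip force at its end, in the units of the state.
- telemetry.sense(): the state, without advancing time (a new reading comes with each control period).
- optics.camera(name): name is "side" or "top"; returns a dict with "color" (400x640x3 uint8, red, green, blue), "depth" (400x640 float32, m along the optical axis (not along the pixel's ray), 0 where there is no reading), "fx", "fy", "cx", "cy" (pixels), "eye" and "attitude" of the camera in the world. Camera axes: x right, y down, z forward; pixel columns grow to the right and rows downward; lengths in m; the calibration is good to about 2 mm. A picture is of the moment at which its call begins.
- env.hand_in(): hands the job in; it is judged then, once.
The state is a dict: "time": time; "qpos": joint angles; "dq": joint speeds; "effort": joint torques, N m; "tcp_pos": TCP position; "ee_rot": TCP orientation; "force": force on the tool from outside, world axes, zero at the start; "ft_torque": the same for the moment, N m; "opening": finger opening in m; "grasp_force": force on a finger pad.
Only numpy, scipy, OpenCV 4.12 (cv2) and the standard library are available. Lean on these libraries where they do the work, as an engineer would, in place of code of your own. Each camera call takes 0.05 s, during which the arm holds its last target. There are 200 camera calls.

## Task

Switch off the small bench dust extractor by turning its speed knob back to zero, and only then lift the filter flap by its handle until it stands open by itself. Draw the filter cassette straight up out of its slot and finish holding it in the gripper, upright and still, over the middle of the cutting mat and at least a good hand's width above it, so that it can be inspected; keep holding it, leave the knob at zero and the flap standing open, and do not disturb the glue bottle, mug, tape roll or cardboard model.

Things in the scene. Friction and masses are not known exactly. Their poses are not given: they have to be found in the camera images.
- extractor: Off-white bench dust extractor, fixed box 190 (x) by 230 (y) by 130 mm high. Origin: centre of underside. Louvred intake on the +y face (bezel projects 12 mm). On top: speed knob on the -y part, grey filter flap along the +y side. Under the flap a bay 150 (x) by 80 mm (y), centred at (0, 65) mm, 30 mm deep; in its floor the filter slot, 140 by 28 mm, 70 mm deeper, running along x.
- speed_knob (a joint): Fan speed knob angle, rad: 0 = pointer at the zero tick (the long thick one), where it meets its end stop; grows clockwise seen from above (to 4.71), so zero is reached by turning anticlockwise. Starts at 0.6 to 1.3. Slight friction (0.03 N m); stays where left.
- knob_grip (a point): On the knob's vertical axis, 25 mm above the extractor's top, at (-40, -50, 155) mm in its frame: TCP point for a grip from above. Upright bar 12 mm thick, 46 long, top 29 mm above the extractor, over a skirt 48 mm across, 5 high. Frame turns with the knob: x along the bar to the pointer's tip (white line); at zero x is 135 degrees anticlockwise (from above) from the extractor's x.
- flap (a joint): Opening angle of the filter flap, rad: 0 = shut flat, 1.57 = upright, stop at 1.85. A stiff hinge holds it wherever it is left; about 2 N at the handle moves it.
- flap_handle (a point): Middle of the flap's handle: round steel bar 10 mm thick along the flap's y, 54 mm clear between its two posts, centre line 33 mm above the flap's outer face, 140 mm from the hinge and 18 mm from the free edge. Shut, it is at (-60, 65, 168) mm in the extractor's frame. Frame turns with the flap: x to the hinge, z out of the outer face.
- flap_hinge (a point): Middle of the flap's hinge axis, along the extractor's y at its far end, at (80, 65, 132) mm in the extractor's frame. The flap, 158 (x) by 88 (y) by 5 mm, turns about it: the free end (nearest the robot) rises and swings away from the robot. Frame turns with the flap.
- filter: Loose filter cassette, 0.11-0.22 kg: upright plate 134 (x) by 22 (y) by 70 mm high, black frame, pale pleats; on top a grip rib 60 (x) by 12 (y) by 26 mm high. Origin: centre of underside. Starts hidden in the slot, 3 mm play all round, underside 30 mm above the desk, x along the slot; plate top flush with the bay floor, rib standing in the bay with 34 mm free on each side.
- filter_grip (a point): Middle of the cassette's grip rib, 92 mm above the cassette's underside and 4 mm below the rib's top: where the TCP may be when pinching the rib across its 12 mm thickness (y) from above.
- mat: Dark cutting mat with a ruled grid, 300 mm (x) by 220 mm (y), 3 mm thick, fixed flat on the desk. Origin: centre of its underside.
- model: Small cardboard model house, 75 by 56 mm, 54 mm high, loose on the far part of the mat; origin centre of underside. Bystander.
- tape_roll: Roll of yellow tape lying flat, 56 mm across, 18 mm high, loose on the near part of the mat; origin centre of underside. Bystander.
- glue_bottle: Yellow glue bottle, 48 mm across, 130 mm high, standing beyond the extractor and mat; origin centre of underside. Bystander.
- mug: Mug 80 mm across, 90 mm high, with a handle, standing beyond the extractor and mat; origin centre of underside. Bystander.

How it is judged:
On the way, in this order (a step that is already met when the one before it is completed fails the run):
1. the speed knob is turned back to zero, the flap still shut (value of joint speed_knob below 0.12 rad and value of joint flap below 0.1 rad), for 0.2 s.
2. the flap is lifted open, the cassette still in its slot (value of joint flap above 1.25 rad and height (world z) of filter below 0.06 m), for 0.2 s.
3. the cassette is drawn right out of the extractor (height (world z) of filter above 0.132 m and contact force between the fingers and filter above 0.5 N), for 0.2 s.
At the end, for the whole second after the job is handed in: Still holding the cassette in the gripper: at rest, upright within 15 degrees, underside over 90 mm above the desk and within 70 mm of the mat's centre seen from above, touching neither extractor nor model; knob within 0.12 rad of zero, flap open beyond 1.2 rad (horizontal distance between filter and mat below 0.07 m and height (world z) of filter above 0.09 m and angle between filter's own z axis and vertical below 0.26 rad and linear speed of filter below 0.03 m/s and contact force between the fingers and filter above 0.5 N and contact force between filter and extractor below 0.1 N and contact force between filter and model below 0.1 N and value of joint speed_knob below 0.12 rad and value of joint flap above 1.2 rad); the arm keeps its last pose, push and grip.
It fails at once if the flap is lifted while the fan is still on (value of joint each of flap, speed_knob above 0.15 rad).
It fails at once if a bystander is moved more than 20 mm (distance of any of model, tape_roll, glue_bottle, mug from where it was at the start of the episode above 0.02 m).
It also fails if it takes over 69 s, if anything falls off the work surface, if the arm or the gripper's body presses on something with over 40 N, if the wrist force passes 120 N, or if a joint passes its speed limit or range.

## Working session

There is one attempt and no reset: what is moved stays moved. The work goes in short steps, Python scripts to look and compute and a tool call to move; the robot and the scene stay as the last step left them, time stands still between calls to the robot, and variables do not carry over. Pictures are saved under pics/ and viewed, at most 10 in all, crops included, and the job is handed in when it is done.

Besides the shell and the picture viewer there is one more tool, called after "Request:" as name(argument=value, ...) on one line, values as JSON. send_rows: Moves the arm, as the interface text tells. Its arguments: {"type":"object","properties":{"offset":{"type":"array"},"twist":{"type":"array"},"claw":{"type":"number"},"force":{"type":"number"}},"required":["offset","twist"]}

```bash
mkdir -p pics
python3 - <<'E'
from workcell import telemetry, optics
import cv2,numpy as np,json
for n in("side","top"):
    c=optics.camera(n); cv2.imwrite(f"pics/{n}0.png",c["color"][:,:,::-1]); np.savez(f"{n}0.npz",**c)
    print(n,c["fx"],c["fy"],c["cx"],c["cy"],c["eye"],c["attitude"])
print(telemetry.sense())
E
```

```text
side 450.90040382842386 450.90040382842386 317.7389490640949 201.5209428591884 [0.23333731 0.51090662 0.88720763] [-2.45062461e+00 -7.17348841e-04 -2.52205785e+00]
top 466.0571778770186 466.0571778770186 311.47045039541877 198.04553043568131 [ 0.51676024 -0.02540731  1.14479628] [-3.06741859 -0.00989713 -1.56165692]
{'time': 0.1, 'qpos': array([ 1.20305625,  0.46938869, -0.04862189,  1.53359388,  0.02410418,
        1.14099445, -0.08229864]), 'dq': array([-1.99168902e-06, -1.87430219e-03, -1.33983149e-03, -3.69995735e-03,
        3.03802110e-04, -7.10432813e-04, -4.66787397e-04]), 'effort': array([ 6.73814429e-05, -5.09170997e+01, -8.15212447e-02, -2.36828989e+01,
       -6.15080819e-02,  3.44844034e-02,  7.08947073e-05]), 'tcp_pos': array([ 0.22422137, -0.63612365,  0.24027739]), 'ee_rot': array([-3.13979491e+00,  5.45978583e-05,  3.38896711e-01]), 'force': array([ 0.55957612, -0.14793593,  0.69548757]), 'ft_torque': array([-0.00449807, -0.06613776, -0.00165125]), 'grasp_force': 0.0, 'opening': 0.08681139176185902}
```

View pics/top0.png

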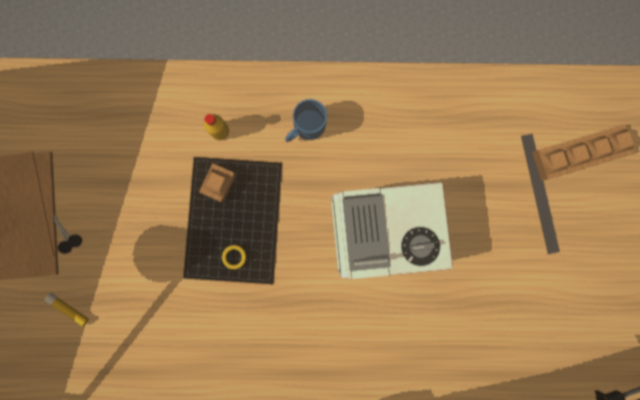

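View pics/side0.png

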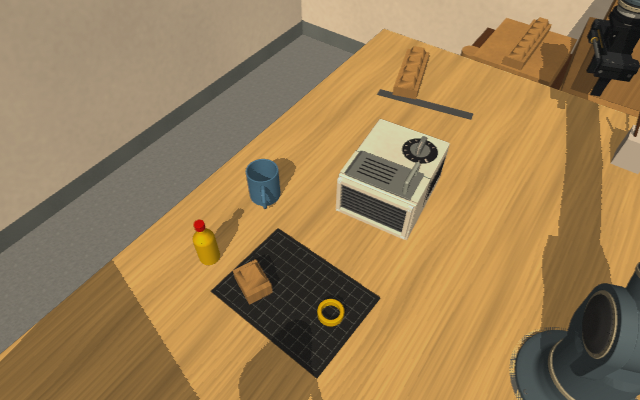

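The top view has +x pointing up and +y pointing left. The extractor is at about px (335–450, 183–278), with the knob at (421,246) and the handle bar at (378,262). The mat spans (184–282, 157–283), the house is at (217,183) and the tape at (234,257). The mug and bottle are further away.

```bash
cat > h.py <<'E'
import numpy as np,cv2
from scipy.spatial.transform import Rotation as R
def cloud(c):
    d=c["depth"]; v,u=np.mgrid[:400,:640]
    P=np.stack([(u-c["cx"])/c["fx"]*d,(v-c["cy"])/c["fy"]*d,d],-1)
    return P@R.from_euler("xyz",c["attitude"]).as_matrix().T+c["eye"]
def pix(c,u,v,z):
    r=R.from_euler("xyz",c["attitude"]).as_matrix()@[(u-c["cx"])/c["fx"],(v-c["cy"])/c["fy"],1]
    return c["eye"]+r*(z-c["eye"][2])/r[2]
def proj(c,p):
    q=R.from_euler("xyz",c["attitude"]).as_matrix().T@(np.asarray(p)-c["eye"])
    return c["fx"]*q[0]/q[2]+c["cx"],c["fy"]*q[1]/q[2]+c["cy"]
E
python3 - <<'E'
from h import *
c=dict(np.load("top0.npz")); W=cloud(c)
def rect(m):
    p=(W[m][:,:2]*1000).astype(np.float32); return cv2.minAreaRect(p),len(p)
box=np.zeros((400,640),bool); box[170:290,325:460]=1
z=W[...,2]
print("desk z",np.median(z[300:330,250:500]), "top z",np.median(z[195:220,400:435]))
m=box&(z>.12)&(z<.2); print("body",rect(m))
m=box&(z>.145); n,l,s,ce=cv2.connectedComponentsWithStats(m.astype(np.uint8))
for i in range(1,n):
    if s[i,4]>8: print("hi",s[i],W[l==i].mean(0),z[l==i].max(),rect(l==i))
k=c["color"].astype(int); mat=(k.max(-1)<75); mat[:, :170]=0; mat[:,290:]=0; mat[:150]=0; mat[290:]=0
print("mat",rect(cv2.morphologyEx(mat.astype(np.uint8),cv2.MORPH_OPEN,np.ones((3,3)))>0))
a=c["color"][170:290,325:465,::-1]; cv2.imwrite("pics/crop.png",cv2.resize(a,None,fx=5,fy=5,interpolation=cv2.INTER_CUBIC))
E
```

```text
desk z 0.0004407720757089173 top z 0.13042056736682905
body (((523.459716796875, -211.72494506835938), (190.4431610107422, 242.45228576660156), 6.271029949188232), 9596)
hi [411 243  24   8 138] [ 0.48967108 -0.27016008  0.158392  ] 0.16402945167357996 (((489.49871826171875, -271.3213195800781), (12.040173530578613, 47.043270111083984), 8.640411376953125), 138)
hi [353 258  37   8 178] [ 0.45830594 -0.1568486   0.18276243] 1.1447962813114907 (((474.11297607421875, -105.84191131591797), (178.8776092529297, 34.01295471191406), 72.83306884765625), 178)
mat (((545.1617431640625, 119.1368637084961), (291.9812927246094, 293.09820556640625), 86.55203247070312), 9284)
```

View pics/crop.png

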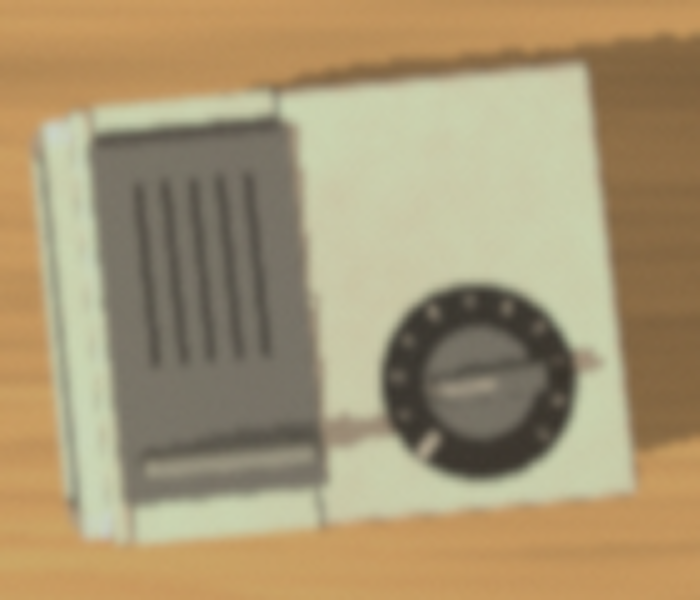

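```bash
cat >> h.py <<'E'
O=np.array([.5239,-.2174,0]); YAW=np.deg2rad(6.27)
def ext(*p): return O+R.from_euler("z",YAW).apply(np.array(p)/1000)
def move(s,p,yaw):
    r=R.from_euler("xyz",s["ee_rot"]); g=R.from_euler("xyz",[np.pi,0,np.deg2rad(yaw)])
    print("off",np.round(r.inv().apply(np.asarray(p)-s["tcp_pos"])/.5,4),"tw",np.round((r.inv()*g).as_rotvec()/2,4))
E
python3 - <<'E'
from h import *; from workcell import telemetry
c=dict(np.load("top0.npz"))
q=[pix(c,u,v,.003) for u,v in((193,157),(282,162),(273,284),(184,277))]
print(np.round(q,3),np.mean(q,0)); print(ext(-40,-50,159),ext(-60,65,168),ext(0,65,124))
s=telemetry.sense(); move(s,[.4897,-.2716,.24],98.6)
E
```

```text
[[0.7   0.257 0.003]
 [0.69  0.038 0.003]
 [0.392 0.055 0.003]
 [0.407 0.271 0.003]] [0.54744214 0.15524252 0.003     ]
[ 0.48959996 -0.27146947  0.159     ] [ 0.45716    -0.15934164  0.168     ] [ 0.5168011  -0.15278881  0.124     ]
off [ 0.7431 -0.5111  0.0014] tw [-8.00e-04 -6.00e-04 -6.91e-01]
```

Request:
send_rows(offset=[[0.062, -0.043, 0], [0.124, -0.085, 0], [0.186, -0.128, 0], [0.248, -0.17, 0], [0.31, -0.213, 0], [0.372, -0.256, 0], [0.433, -0.298, 0], [0.495, -0.341, 0], [0.557, -0.383, 0], [0.62, -0.426, 0], [0.681, -0.469, 0], [0.743, -0.511, 0], [0.743, -0.511, 0.001], [0.743, -0.511, 0.001]], twist=[[0, 0, -0.058], [0, 0, -0.115], [0, 0, -0.173], [0, 0, -0.23], [0, 0, -0.288], [0, 0, -0.346], [0, 0, -0.403], [0, 0, -0.461], [0, 0, -0.518], [0, 0, -0.576], [0, 0, -0.634], [0, 0, -0.691], [-0.001, -0.001, -0.691], [-0.001, -0.001, -0.691]], claw=0.5, force=15)

```text
time: 1.85
tcp_pos: [0.4894, -0.2726, 0.2404]
ee_rot: [-3.141, 0.003, 1.721]
force: [-0.2, 0.1, 0.5]
opening: 0.0431
grasp_force: 0.0
```

Run:
```python
from h import *; from workcell import telemetry
s=telemetry.sense(); print(s["tcp_pos"],s["ee_rot"],s["qpos"]); move(s,[.4897,-.2716,.159],98.6)
```

```text
[ 0.48943849 -0.2725614   0.24041454] [-3.14083834e+00  2.78297443e-03  1.72051149e+00] [ 0.81974033  0.32321011 -0.4858575   1.79053921  0.17321298  1.06878347
  0.42132869]
off [0.0023 0.0009 0.1628] tw [-0.0004  0.0014 -0.0002]
```

Request:
send_rows(offset=[[0.002, 0.001, 0.04], [0.002, 0.001, 0.08], [0.002, 0.001, 0.12], [0.002, 0.001, 0.15], [0.002, 0.001, 0.163], [0.002, 0.001, 0.163], [0.002, 0.001, 0.163]], twist=[[0, 0.001, 0], [0, 0.001, 0], [0, 0.001, 0], [0, 0.001, 0], [0, 0.001, 0], [0, 0.001, 0], [0, 0.001, 0]])

```text
time: 2.72
tcp_pos: [0.4907, -0.2716, 0.1599]
ee_rot: [3.14, 0.001, 1.721]
force: [0.2, -0.8, -0.3]
opening: 0.0435
grasp_force: 0.0
```

Request:
send_rows(offset=[[0, 0, 0], [0, 0, 0], [0, 0, 0], [0, 0, 0], [0, 0, 0], [0, 0, 0]], twist=[[0, 0, 0], [0, 0, 0], [0, 0, 0], [0, 0, 0], [0, 0, 0], [0, 0, 0]], claw=0, force=15)

```text
time: 3.48
tcp_pos: [0.4905, -0.2713, 0.1593]
ee_rot: [3.141, 0.001, 1.721]
force: [0.1, -0.5, 0.5]
opening: 0.0118
grasp_force: 15.0
```

Request:
send_rows(offset=[[0, 0, 0], [0, 0, 0], [0, 0, 0], [0, 0, 0], [0, 0, 0], [0, 0, 0], [0, 0, 0], [0, 0, 0], [0, 0, 0], [0, 0, 0], [0, 0, 0], [0, 0, 0], [0, 0, 0]], twist=[[0, 0, -0.04], [0, 0, -0.08], [0, 0, -0.12], [0, 0, -0.16], [0, 0, -0.2], [0, 0, -0.24], [0, 0, -0.28], [0, 0, -0.31], [0, 0, -0.34], [0, 0, -0.365], [0, 0, -0.39], [0, 0, -0.39], [0, 0, -0.39]])

```text
time: 5.1
tcp_pos: [0.4905, -0.2713, 0.1594]
ee_rot: [3.141, 0.001, 2.499]
force: [2.2, 0.3, -0.6]
opening: 0.012
grasp_force: 15.3
```

Run:
```python
from h import *; from workcell import telemetry
s=telemetry.sense(); print(np.rad2deg(s["ee_rot"]),s["force"],s["ft_torque"],s["qpos"])
```

```text
[1.79988523e+02 5.97728684e-02 1.43204911e+02] [ 2.1741359   0.34873494 -0.57172102] [ 0.15895038 -0.4219547  -0.34218237] [ 0.92506041  0.44763352 -0.64193891  1.86777278  0.32882285  0.93215507
  1.0602858 ]
```

Request:
send_rows(offset=[[0, 0, 0], [0, 0, 0], [0, 0, 0], [0, 0, -0.03], [0, 0, -0.08], [0, 0, -0.13], [0, 0, -0.17], [0, 0, -0.17], [0, 0, -0.17]], twist=[[0, 0, 0.02], [0, 0, 0.02], [0, 0, 0.02], [0, 0, 0.02], [0, 0, 0.02], [0, 0, 0.02], [0, 0, 0.02], [0, 0, 0.02], [0, 0, 0.02]], claw=0.45)

```text
time: 6.22
tcp_pos: [0.4898, -0.2712, 0.2439]
ee_rot: [-3.141, 0.0, 2.461]
force: [-0.3, -0.4, 0.8]
opening: 0.0389
grasp_force: 0.0
```

Run:
```python
from h import *; from workcell import telemetry
s=telemetry.sense(); print(s["tcp_pos"],s["opening"]); move(s,ext(-60,65,240),96.27)
```

```text
[ 0.48978962 -0.27120918  0.24393109] 0.03891933343282371
off [0.1915 0.1328 0.0078] tw [-3.000e-04  2.000e-04  3.903e-01]
```

Request:
send_rows(offset=[[0.024, 0.017, 0.001], [0.048, 0.033, 0.002], [0.072, 0.05, 0.003], [0.096, 0.066, 0.004], [0.12, 0.083, 0.005], [0.144, 0.1, 0.006], [0.168, 0.116, 0.007], [0.192, 0.133, 0.008], [0.192, 0.133, 0.008], [0.192, 0.133, 0.008]], twist=[[0, 0, 0.049], [0, 0, 0.098], [0, 0, 0.146], [0, 0, 0.195], [0, 0, 0.244], [0, 0, 0.293], [0, 0, 0.342], [0, 0, 0.39], [0, 0, 0.39], [0, 0, 0.39]])

```text
time: 7.48
tcp_pos: [0.4573, -0.1598, 0.2398]
ee_rot: [-3.141, 0.001, 1.682]
force: [-0.0, 0.5, -0.1]
opening: 0.0392
grasp_force: 0.0
```

Run:
```python
from h import *; from workcell import telemetry,optics
s=telemetry.sense(); print(s["tcp_pos"],s["ee_rot"]); move(s,ext(-60,65,168),96.27)
ims=[]
for n,(a,b,w,h) in {"top":(385,205,75,75),"side":(340,110,130,130)}.items():
    c=optics.camera(n); ims.append(cv2.resize(c["color"][b:b+h,a:a+w,::-1],(390,390),interpolation=cv2.INTER_CUBIC))
    W=cloud(c);z=W[...,2]; d=np.hypot(W[...,0]-.4896,W[...,1]+.2713)
    m=(z>.148)&(z<.164)&(d<.027); p=(W[m][:,:2]*1000).astype(np.float32)
    if len(p)>10: print(n,len(p),cv2.minAreaRect(p))
cv2.imwrite("pics/k1.png",np.hstack(ims))
```

```text
[ 0.4573401  -0.15975463  0.23975145] [-3.14122335e+00  5.06689074e-04  1.68171113e+00]
off [ 0.0009 -0.0002  0.1435] tw [-0.0002  0.0003  0.0007]
top 104 ((492.7520751953125, -273.74322509765625), (11.46561336517334, 36.39306640625), 50.560203552246094)
side 106 ((489.5356140136719, -268.841064453125), (13.705066680908203, 45.80345916748047), 50.038841247558594)
```

View pics/k1.png

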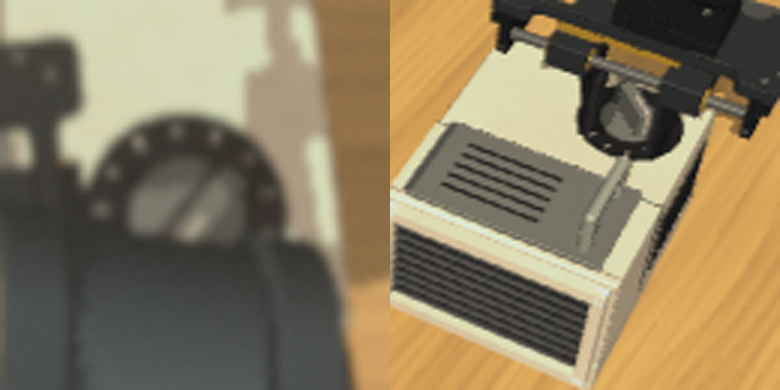

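The knob bar now lies at about 140° in the world, and zero is at 141°, so the knob is at zero. The flap is still shut. Next is the handle.

Request:
send_rows(offset=[[0.001, 0, 0.04], [0.001, 0, 0.08], [0.001, 0, 0.12], [0.001, 0, 0.143], [0.001, 0, 0.143], [0.001, 0, 0.143]], twist=[[0, 0, 0.001], [0, 0, 0.001], [0, 0, 0.001], [0, 0, 0.001], [0, 0, 0.001], [0, 0, 0.001]])

```text
time: 8.32
tcp_pos: [0.458, -0.1589, 0.1693]
ee_rot: [3.14, 0.001, 1.679]
force: [0.1, 0.3, -0.2]
opening: 0.0395
grasp_force: 0.0
```

Request:
send_rows(offset=[[0, 0, 0], [0, 0, 0], [0, 0, 0], [0, 0, 0], [0, 0, 0], [0, 0, 0]], twist=[[0, 0, 0], [0, 0, 0], [0, 0, 0], [0, 0, 0], [0, 0, 0], [0, 0, 0]], claw=0, force=8)

```text
time: 9.07
tcp_pos: [0.4583, -0.1586, 0.169]
ee_rot: [3.139, 0.001, 1.679]
force: [3.0, 0.0, -1.4]
opening: 0.0095
grasp_force: 8.0
```

Run:
```python
from h import *; from workcell import telemetry
s=telemetry.sense(); print(s["tcp_pos"],s["ee_rot"],s["opening"],s["force"])
r=R.from_euler("xyz",s["ee_rot"]); e=R.from_euler("z",YAW)
def rel(t): return np.array([-140*np.cos(t)+36*np.sin(t),0,140*np.sin(t)+36*np.cos(t)])
for t in np.linspace(0,1.5,19)[1:]:
    print((r.inv().apply(e.apply(rel(t)-rel(0)))/500).round(3).tolist(),end=", ")
```

```text
[ 0.45831186 -0.15864907  0.16895316] [3.13936106e+00 8.47021006e-04 1.67899073e+00] 0.009529895161107051 [ 2.96829151  0.02739335 -1.4329335 ]
[-0.0, 0.007, -0.023], [-0.0, 0.016, -0.045], [-0.0, 0.027, -0.067], [-0.0, 0.039, -0.088], [-0.0, 0.053, -0.107], [-0.0, 0.069, -0.125], [-0.0, 0.086, -0.142], [-0.0, 0.105, -0.157], [0.0, 0.125, -0.171], [0.0, 0.145, -0.183], [0.0, 0.167, -0.194], [0.0, 0.19, -0.202], [0.0, 0.213, -0.209], [0.0, 0.237, -0.213], [0.0, 0.261, -0.216], [0.0, 0.285, -0.216], [0.0, 0.309, -0.215], [0.0, 0.332, -0.212],
```

Request:
send_rows(offset=[[0, 0.003, -0.012], [0, 0.007, -0.023], [0, 0.012, -0.034], [0, 0.016, -0.045], [0, 0.021, -0.056], [0, 0.027, -0.067], [0, 0.033, -0.078], [0, 0.039, -0.088], [0, 0.046, -0.098], [0, 0.053, -0.107], [0, 0.061, -0.116], [0, 0.069, -0.125], [0, 0.069, -0.125]], twist=[[0, 0, 0], [0, 0, 0], [0, 0, 0], [0, 0, 0], [0, 0, 0], [0, 0, 0], [0, 0, 0], [0, 0, 0], [0, 0, 0], [0, 0, 0], [0, 0, 0], [0, 0, 0], [0, 0, 0]], force=14)

```text
time: 10.7
tcp_pos: [0.491, -0.1552, 0.2318]
ee_rot: [-3.14, 0.001, 1.679]
force: [-5.8, -2.0, 4.4]
opening: 0.0093
grasp_force: 14.0
```

Request:
send_rows(offset=[[0, 0.008, -0.009], [0, 0.017, -0.017], [0, 0.026, -0.025], [0, 0.036, -0.032], [0, 0.046, -0.039], [0, 0.056, -0.046], [0, 0.076, -0.058], [0, 0.098, -0.069], [0, 0.121, -0.077], [0, 0.144, -0.084], [0, 0.168, -0.088], [0, 0.192, -0.091], [0, 0.216, -0.091], [0, 0.24, -0.09], [0, 0.263, -0.087], [0, 0.263, -0.087], [0, 0.263, -0.087]], twist=[[0, 0, 0], [0, 0, 0], [0, 0, 0], [0, 0, 0], [0, 0, 0], [0, 0, 0], [0, 0, 0], [0, 0, 0], [0, 0, 0], [0, 0, 0], [0, 0, 0], [0, 0, 0], [0, 0, 0], [0, 0, 0], [0, 0, 0], [0, 0, 0], [0, 0, 0]])

```text
time: 12.82
tcp_pos: [0.6226, -0.141, 0.2742]
ee_rot: [3.141, 0.001, 1.679]
force: [0.5, -2.7, -0.9]
opening: 0.0091
grasp_force: 14.0
```

Run:
```python
from h import *; from workcell import telemetry,optics
s=telemetry.sense(); h=R.from_euler("z",-YAW).apply(s["tcp_pos"]-ext(80,65,132))
print(h, np.arctan2(h[2],-h[0])-np.arctan2(36,140),s["opening"],s["force"],s["qpos"])
c=optics.camera("side"); cv2.imwrite("pics/f1.png",c["color"][:260,250:,::-1])
```

```text
[0.02644483 0.00016343 0.14220172] 1.502973000438923 0.009087650308546694 [ 0.50753097 -2.68074214 -0.94904809] [ 0.56524034  0.4435944  -0.57556498  1.56208997  0.25296242  1.21035998
  0.05224243]
```

View pics/f1.png

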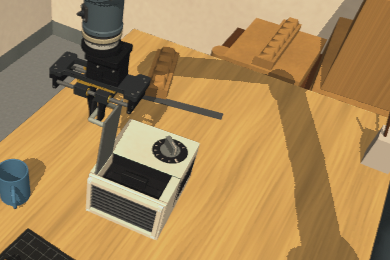

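The flap stands at about 1.5 rad with the bay open. In the crop, the flap is at (108,140) and the bay at (140,185). I'll release gently and go up.

Request:
send_rows(offset=[[0, 0, 0], [0, 0, 0], [0, 0, 0], [0, 0, 0], [0, 0, -0.03], [0, 0, -0.07], [0, 0, -0.11], [0, 0, -0.15], [0, 0, -0.15]], twist=[[0, 0, 0], [0, 0, 0], [0, 0, 0], [0, 0, 0], [0, 0, 0], [0, 0, 0], [0, 0, 0], [0, 0, 0], [0, 0, 0]], claw=0.27)

```text
time: 14.0
tcp_pos: [0.6234, -0.1404, 0.3525]
ee_rot: [3.137, 0.002, 1.679]
force: [0.4, 0.8, -0.1]
opening: 0.0236
grasp_force: 0.0
```

Run:
```python
from h import *; from workcell import telemetry
s=telemetry.sense(); print(s["tcp_pos"],s["opening"],s["force"]); move(s,ext(0,65,340),6.27)
```

```text
[ 0.62342028 -0.14044978  0.35248359] 0.023647280102118536 [ 0.40434186  0.76039778 -0.11998355]
off [-0.0015 -0.2148  0.0239] tw [ 0.0027 -0.0012  0.7847]
```

Request:
send_rows(offset=[[0, -0.02, 0], [0, -0.04, 0], [0, -0.06, 0], [0, -0.08, 0], [-0.001, -0.1, 0], [-0.001, -0.12, 0], [-0.001, -0.14, 0], [-0.001, -0.16, 0], [-0.001, -0.18, 0.01], [-0.001, -0.2, 0.02], [-0.001, -0.215, 0.024], [-0.001, -0.215, 0.024], [-0.001, -0.215, 0.024], [-0.001, -0.215, 0.024]], twist=[[0, 0, 0.07], [0, 0, 0.14], [0, 0, 0.21], [0, 0, 0.28], [0, 0, 0.35], [0, 0, 0.42], [0, 0, 0.49], [0, 0, 0.56], [0, 0, 0.63], [0, 0, 0.7], [0.002, -0.001, 0.785], [0.002, -0.001, 0.785], [0.002, -0.001, 0.785], [0.002, -0.001, 0.785]], claw=0.42)

```text
time: 15.75
tcp_pos: [0.5159, -0.1527, 0.3377]
ee_rot: [-3.141, 0.003, 0.11]
force: [-0.4, 0.6, 0.1]
opening: 0.0364
grasp_force: 0.0
```

Run:
```python
from h import *; from workcell import telemetry,optics
s=telemetry.sense(); print(s["tcp_pos"],s["ee_rot"],s["opening"],s["qpos"]); move(s,ext(0,65,124),6.27)
c=optics.camera("side"); a=c["color"][90:260,310:480,::-1]; cv2.imwrite("pics/s1.png",cv2.resize(a,None,fx=3,fy=3))
W=cloud(c); L=R.from_euler("z",-YAW).apply((W-O).reshape(-1,3)).reshape(W.shape)*1000
m=(abs(L[...,0])<60)&(abs(L[...,1]-65)<36)&(L[...,2]>112)&(L[...,2]<132); p=L[m]
print(len(p),p.mean(0),p.min(0),p.max(0))
f=(L[...,0]>40)&(L[...,0]<110)&(abs(L[...,1]-65)<40)&(L[...,2]>150)&(L[...,2]<285);q=L[f]
print(len(q),np.polyfit(q[:,2],q[:,0],1))
```

```text
[ 0.51587993 -0.15266014  0.33766429] [-3.14078086  0.0033471   0.11044663] 0.03636836281914066 [ 0.49999492  0.19350014 -0.34177774  1.70889384  0.06800356  1.25427049
 -1.31764756]
off [0.0032 0.0008 0.4273] tw [-0.0004  0.0017  0.0005]
197 [  0.3366702   67.84685699 121.90494814] [-28.43169627  30.30603479 112.23858461] [ 30.89219836  73.9495952  127.9687978 ]
749 [ 0.12347314 50.12417999]
```

View pics/s1.png

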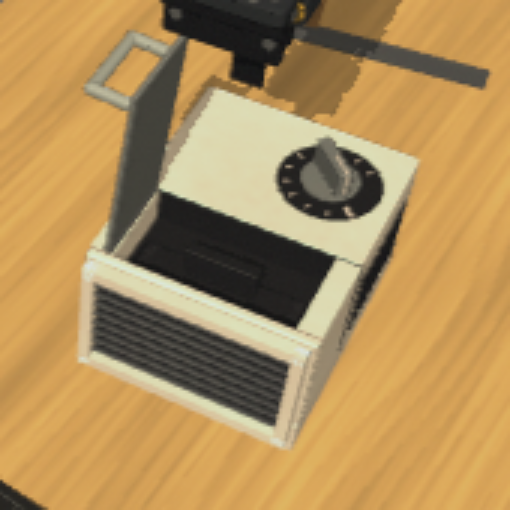

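The bay is open, with the rib at (228,262) in the crop. It measures x −28..31 and about y 65 in the extractor frame, which matches expectations. Descending.

Request:
send_rows(offset=[[0.003, 0.001, 0.05], [0.003, 0.001, 0.1], [0.003, 0.001, 0.15], [0.003, 0.001, 0.2], [0.003, 0.001, 0.25], [0.003, 0.001, 0.29], [0.003, 0.001, 0.32], [0.003, 0.001, 0.34], [0.003, 0.001, 0.34], [0.003, 0.001, 0.34]], twist=[[0, 0.001, 0], [0, 0.002, 0], [0, 0.002, 0], [0, 0.002, 0], [0, 0.002, 0], [0, 0.002, 0], [0, 0.002, 0], [0, 0.002, 0], [0, 0.002, 0], [0, 0.002, 0]])

```text
time: 17.05
tcp_pos: [0.5171, -0.1532, 0.1684]
ee_rot: [-3.141, -0.002, 0.109]
force: [0.1, 0.8, 0.1]
opening: 0.0364
grasp_force: 0.0
```

Run:
```python
from h import *; from workcell import telemetry,optics
s=telemetry.sense(); print(s["tcp_pos"],s["ee_rot"],s["force"]); move(s,ext(0,65,124),6.27)
```

```text
[ 0.51710532 -0.15317642  0.1683633 ] [-3.14145210e+00 -1.80417619e-03  1.08949747e-01] [0.07227806 0.84204939 0.13466753]
off [-0.0007 -0.0008  0.0887] tw [-0.0001 -0.0009 -0.0002]
```

Request:
send_rows(offset=[[0, -0.001, 0.025], [0, -0.001, 0.05], [0, -0.001, 0.07], [0, -0.001, 0.087], [0, -0.001, 0.087], [0, -0.001, 0.087]], twist=[[0, -0.001, 0], [0, -0.001, 0], [0, -0.001, 0], [0, -0.001, 0], [0, -0.001, 0], [0, -0.001, 0]])

```text
time: 17.8
tcp_pos: [0.5168, -0.1526, 0.1244]
ee_rot: [-3.141, 0.001, 0.109]
force: [0.7, -0.2, 0.2]
opening: 0.0363
grasp_force: 0.0
```

Request:
send_rows(offset=[[0, 0, 0], [0, 0, 0], [0, 0, 0], [0, 0, 0], [0, 0, 0], [0, 0, 0]], twist=[[0, 0, 0], [0, 0, 0], [0, 0, 0], [0, 0, 0], [0, 0, 0], [0, 0, 0]], claw=0, force=25)

```text
time: 18.55
tcp_pos: [0.5165, -0.1526, 0.1243]
ee_rot: [-3.141, 0.001, 0.109]
force: [-0.8, -0.3, 0.8]
opening: 0.0117
grasp_force: 25.0
```

Gripped the rib at 11.7 mm. Drawing it straight up.

Request:
send_rows(offset=[[0, 0, -0.015], [0, 0, -0.03], [0, 0, -0.05], [0, 0, -0.07], [0, 0, -0.09], [0, 0, -0.115], [0, 0, -0.14], [0, 0, -0.165], [0, 0, -0.19], [0, 0, -0.215], [0, 0, -0.24], [0, 0, -0.265], [0, 0, -0.29], [0, 0, -0.31], [0, 0, -0.32], [0, 0, -0.32], [0, 0, -0.32]], twist=[[0, 0, 0], [0, 0, 0], [0, 0, 0], [0, 0, 0], [0, 0, 0], [0, 0, 0], [0, 0, 0], [0, 0, 0], [0, 0, 0], [0, 0, 0], [0, 0, 0], [0, 0, 0], [0, 0, 0], [0, 0, 0], [0, 0, 0], [0, 0, 0], [0, 0, 0]], force=30)

```text
time: 20.68
tcp_pos: [0.5167, -0.1526, 0.2838]
ee_rot: [-3.141, 0.002, 0.109]
force: [-0.2, 0.6, -1.2]
opening: 0.0121
grasp_force: 30.0
```

Run:
```python
from h import *; from workcell import telemetry,optics
s=telemetry.sense(); print(s["tcp_pos"],s["ee_rot"],s["force"]); move(s,[.547,.155,.285],6.27)
```

```text
[ 0.51668323 -0.15261477  0.28384966] [-3.14072355e+00  1.79819355e-03  1.08822553e-01] [-0.23945207  0.55044628 -1.15626556]
off [ 0.1271 -0.605  -0.002 ] tw [-0.0004  0.0009 -0.0003]
```

Request:
send_rows(offset=[[-0.02, 0, 0], [-0.03, -0.01, 0], [-0.03, -0.04, 0], [-0.03, -0.08, 0], [-0.03, -0.13, 0], [-0.03, -0.18, 0], [-0.03, -0.23, 0], [-0.01, -0.28, 0], [0.01, -0.33, 0], [0.03, -0.38, 0], [0.05, -0.43, 0], [0.07, -0.48, 0], [0.09, -0.53, 0], [0.11, -0.57, 0], [0.12, -0.595, 0], [0.127, -0.605, 0], [0.127, -0.605, 0], [0.127, -0.605, 0], [0.127, -0.605, 0]], twist=[[0, 0, 0], [0, 0, 0], [0, 0, 0], [0, 0, 0], [0, 0, 0], [0, 0, 0], [0, 0, 0], [0, 0, 0], [0, 0, 0], [0, 0, 0], [0, 0, 0], [0, 0, 0], [0, 0, 0], [0, 0, 0], [0, 0, 0], [0, 0, 0], [0, 0, 0], [0, 0, 0], [0, 0, 0]])

```text
time: 23.05
tcp_pos: [0.547, 0.1541, 0.2843]
ee_rot: [-3.141, 0.001, 0.108]
force: [-0.7, 0.7, -1.7]
opening: 0.0121
grasp_force: 30.0
```

Run:
```python
from h import *; from workcell import telemetry,optics
c=optics.camera("side"); cv2.imwrite("pics/e1.png",c["color"][:,:,::-1])
s=telemetry.sense(); print(s["tcp_pos"],s["ee_rot"],abs(s["dq"]).max())
```

```text
[0.54703161 0.1542748  0.28436429] [-3.14129908e+00  1.42520231e-03  1.07744078e-01] 0.0032739383333351747
```

View pics/e1.png

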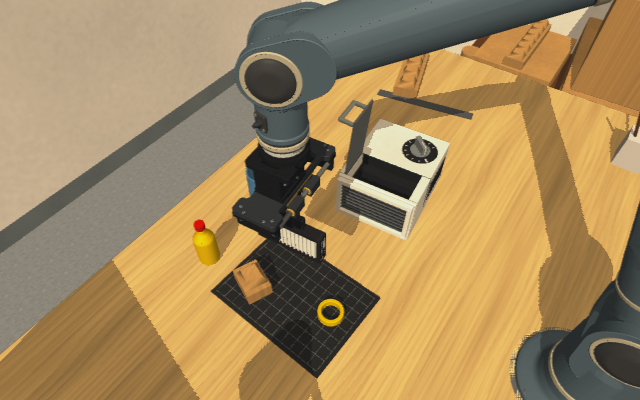

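The cassette hangs upright in the gripper at (302,240), above the mat. The flap is open at (360,135), the knob is at zero at (420,148), and the house, tape and bottle are in place. Handing in.

```bash
python3 -c "
from workcell import env
print(env.hand_in())"
```

```text
the job is handed in; nothing more can be done
None
```

I turned the knob back to zero and opened the flap. The gripper is holding the cassette upright and still over the middle of the mat, its underside about 190 mm above the desk, and I've handed the job in at about 23 s; no verdict was returned.

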